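# Set the stop of a taper gauge from a spacer

### The arm

A 6-joint arm with a two-finger parallel gripper is mounted at the origin on the work surface. World frame = base frame: x ahead of the robot, y to its left, z up, the work surface at z = 0. Lengths are in m, angles in degrees, forces in N, time in s.
With the tool pointing down it reaches from about 0.35 to 0.875 m from the base axis. Payload 4.2 kg.
Tool frame: the origin (TCP) lies midway between the tips of the shut fingers; the grasp point (between the pads) lies 19 mm behind it; z points along the fingers, y is the line along which they close (so a half turn about z gives the same grasp; the last joint's range is limited). The gripper opens to 87 mm and grips with 3 to 60 N. Pads are 19 mm wide; open, the fingers measure 117 mm over their backs; the gripper's body (75 mm by 190 mm) begins 51 mm behind the grasp point.
Start: joints at [-54.053, 22.042, 0.453, 0, -68.411, -14.817], TCP at [0.225, -0.583, 0.223] pointing down, gripper open.
Joint ranges: [-179.83, 179.83], [-69.29, 118.12], [-61.27, 80.66], [-181.25, 117.63], [-171.15, -9.14], [-177.46, 177.46]. Speed limits (degrees/s): [159.86, 159.86, 180, 180, 180, 180].

### API

Orientations are given as a 3x3 rotation matrix whose columns are the frame's x, y, z axes.
In Python, from station import sensors, eyes, workorder gives the robot as it stands.
- The arm moves only by the shell command python3 -m handwheel 'ROWS'. ROWS is one flat JSON list of numbers that holds 1 to 8 rows one after another, with no inner brackets; each row has 7 numbers: the opening from 0.0 (shut) to 1.0 (fully open), then dx, dy, dz in m, then a rotation vector rx, ry, rz in degrees; each row is the pose to reach, as a shift and turn from the pose commanded when the command began, along the tool's axes at that moment; what a row does not reach only later rows make up. A row lasts 1/10 s, in which the tool goes at most 0.05 m and 8.59 degrees, less where a joint would pass 70% of its speed; a pose out of reach is approached as far as the arm can. The fingers move at their own pace and stop on an object; the grip force is fixed at half the most. Time passes only in rows, so rows that do not move let the fingers close. It prints the time, the measured TCP pose, the force, the opening and the grip force at its end. Input that does not fit is refused with a message, and nothing moves.
- sensors.sense(): the state, without advancing time (a new reading comes with each control period).
- eyes.capture(name): name is "scene" or "top"; returns a dict with "pixels" (480x640x3 uint8, red, green, blue), "z_map" (480x640 float32, m along the optical axis (not along the pixel's ray), 0 where there is no reading), "K" (3x3 intrinsics, pixels), "distortion" ([k1, k2, p1, p2, k3] as OpenCV has them; the pictures are not rectified), "world_from_camera" (4x4, takes a point from camera to world coordinates). Camera axes: x right, y up, looking along -z (the intrinsics and any distortion apply to the point x, -y, -z); pixel columns grow to the right and rows downward; lengths in m; the calibration is good to about 2 mm. A picture is of the moment at which its call begins.
- workorder.finish_job(): hands the job in; it is judged then, once.
The state is a dict: "time_s": time; "joints": joint angles; "joint_velocities": joint speeds; "effort": joint torques, N m; "tcp_pos": TCP position; "ee_rot": TCP orientation; "wrist_force": force on the tool from outside, world axes, zero at the start; "moment": the same for the moment, N m; "gripper_width": opening from 0.0 (shut) to 1.0 (fully open); "gripper_force": force on a finger pad.
Only numpy, scipy, OpenCV 4.12 (cv2) and the standard library are available. Lean on these libraries where they do the work, as an engineer would, in place of code of your own. Each camera call takes 0.05 s, during which the arm holds its last target. There are 200 camera calls.

### The job

Set up the taper gauge with the taller of the two thick spacers: stand the spacer upright on the gauge's floor in the wide end of the slot, then slide it along the slot until it wedges firmly, though gently, between fence and jaw. Leave it wedged there and bring the gauge's sliding stop up until it just touches the spacer without pushing it back out, so that the stop marks the reading; let go of both and leave the other things on the table alone.

Things in the scene. Friction and masses are not known exactly. Their poses are not given: they have to be found in the camera images.
- spacer: the taller of the two thick aluminium spacers, a plain solid cylinder 36 mm in diameter and 40 mm high, about 110 g, standing upright at the robot's right; origin at the centre of its underside, z along its axis
- gauge: taper gauge, fixed to the table (place, yaw vary): aluminium base plate 8 mm thick, in its own frame x -155 to 205 mm, y -65 to 85 mm, origin on the table surface. x runs along the slot from its wide end (-x) to its narrow end (+x), roughly the table's left. Slot: fence on -y, jaw on +y, floor at z = 8 mm. A spacer touching the fence has its axis on y = 0
- mouth (a point): a point on the slot's floor in its wide end, 95 mm towards -x from the gauge's origin and at y = 4 mm, gauge axes. A spacer whose axis stands here is on the floor with 4 mm of room to the fence and 7 to 12 mm to the jaw
- fence_line (a point): top edge of the fence's slot face, 44 mm above the table, 18 mm to -y of the gauge's origin; gauge axes. The fence is a straight rigid steel bar, x -150 to 100 mm. The spacer jams between fence and jaw with its axis somewhere from gauge x = -22 to 22 mm. A push of some 10 to 15 N along the slot, at half its height, wedges it, and friction then holds it; over 60 N on either face is too rough
- jaw: the gauge's angled rigid steel jaw bar, 190 x 20 x 36 mm high, standing on the base plate, clamped at a setting that varies by a few mm. Origin in the middle of its slot face, at its foot; x runs along the face to the narrow end, y away from the slot. The face nears the fence by 1 mm in every 7 mm along the slot (its yaw is the gauge's less 0.142 rad)
- stop (a joint): the sliding stop's travel in m: 0 fully back at the narrow end, growing as it moves towards the wide end (the gauge's -x), at most 0.105; it starts between 0 and 0.025. It slides with about 1.5 N of friction and stays where it is left
- stop_face (a point): the middle of the stop's flat front end, the one that meets the spacer; gauge axes; it lies on the gauge's y = 0, 21 mm above the table. The stop is a steel bar 14 mm wide and 110 mm long lying in the slot's narrow end
- stop_post (a point): the centre of the top of the stop's upright square post, by which it is moved: 16 mm by 16 mm, dark, top 81 mm above the table and rising from the bar's top at 31 mm; 52 mm behind (gauge +x of) the stop's front end
- slim_spacer: bystander: slim spacer, 20 mm in diameter, 70 mm high, standing; origin at its underside
- short_spacer: bystander: short spacer, 36 mm in diameter but 22 mm high; origin at its underside
- driver: bystander: screwdriver lying on the table, about 200 mm long; origin under its middle
- terminals: bystander: block of terminals, 42 x 48 x 34 mm; origin at its underside
- rail_offcut: bystander: piece of mounting rail 140 mm long, 35 mm wide, 7.5 mm high; origin at its underside
- screw_jar: bystander: jar 60 mm wide, 70 mm high; origin at its underside

How it is judged:
By the outcome, as a careful person would: the job done as asked, in the order asked, and still so for the second after the job is handed in, with the robot touching nothing.
It also fails if it takes over 72 s, if anything falls off the work surface, if the arm or the gripper's body presses on something with over 40 N, if the wrist force passes 120 N, or if a joint passes its speed limit or range.

## Working session

There is one attempt and no reset: what is moved stays moved. The work goes in short steps, Python scripts to look and compute and a shell command to move; the robot and the scene stay as the last step left them, time stands still between calls to the robot, and variables do not carry over. Pictures are saved under pics/ and viewed, at most 10 in all, crops included, and the job is handed in when it is done.

```bash
mkdir -p pics
cat > h.py <<'E'
import numpy as np, cv2
from station import sensors, eyes
def cloud(c):
    d=c["z_map"];v,u=np.mgrid[0:480,0:640]
    p=cv2.undistortPoints(np.stack([u,v],-1).reshape(-1,1,2).astype(np.float64),c["K"],np.array(c["distortion"])).reshape(480,640,2)
    P=np.stack([p[...,0]*d,-p[...,1]*d,-d],-1)
    T=np.array(c["world_from_camera"]);W=P@T[:3,:3].T+T[:3,3];W[d==0]=np.nan
    return W
def ray(c,u,v,z):
    p=cv2.undistortPoints(np.array([[[u,v]]],float),c["K"],np.array(c["distortion"]))[0,0]
    T=np.array(c["world_from_camera"]);r=T[:3,:3]@np.array([p[0],-p[1],-1]);o=T[:3,3]
    return o+r*(z-o[2])/r[2]
E
python3 - <<'E'
from h import *
for n in("top","scene"):
    c=eyes.capture(n);cv2.imwrite(f"pics/{n}0.png",c["pixels"][...,::-1]);np.savez(f"{n}0.npz",**c)
    print(n,np.array(c["K"]).tolist(),c["distortion"],np.round(c["world_from_camera"],3).tolist())
s=sensors.sense();print(s["tcp_pos"],s["ee_rot"],s["wrist_force"],s["time_s"])
E
```

```text
top [[558.7724054045326, 0.0, 316.00104448961963], [0.0, 558.7724054045326, 239.47543576504478], [0.0, 0.0, 1.0]] [-0.01885144  0.          0.          0.          0.        ] [[0.12, 0.965, -0.233, 0.292], [-0.993, 0.118, -0.022, 0.014], [0.006, 0.234, 0.972, 1.149], [0.0, 0.0, 0.0, 1.0]]
scene [[560.4878456064924, 0.0, 314.82236119719704], [0.0, 560.4878456064924, 234.47813264634237], [0.0, 0.0, 1.0]] [0.00362251 0.         0.         0.         0.        ] [[-0.583, -0.535, 0.612, 1.249], [0.813, -0.382, 0.44, 0.508], [-0.002, 0.754, 0.657, 0.807], [0.0, 0.0, 0.0, 1.0]]
[ 0.22513328 -0.58247194  0.22157903] [[-9.32801925e-01 -3.60388584e-01 -7.98471059e-04]
 [-3.60389453e-01  9.32800236e-01  1.77804221e-03]
 [ 1.04027878e-04  1.94632175e-03 -9.99998101e-01]] [ 0.09773317  0.76147215 -0.42520438] 0.1
```

View pics/top0.png

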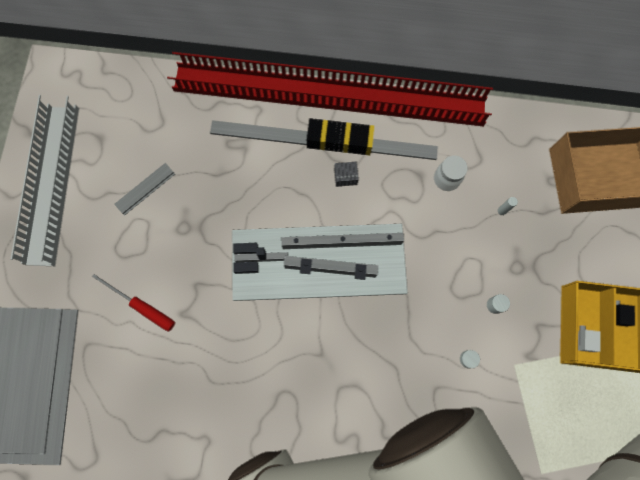

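View pics/scene0.png

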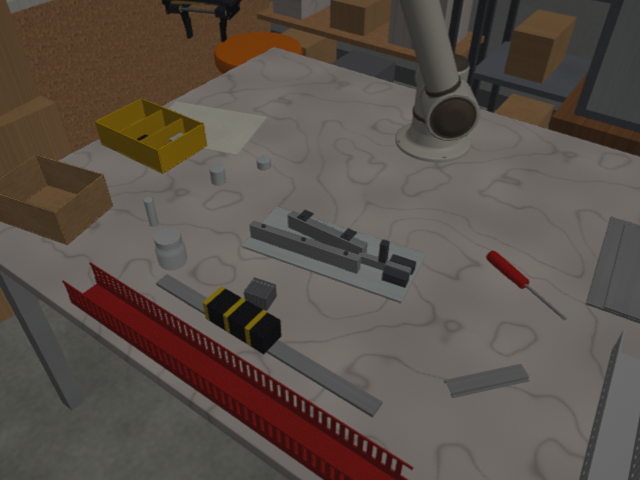

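The top view shows two thick spacers near (499,303) and (470,359). The gauge plate covers (232–406, 224–300), with the fence along its upper edge, the jaw below it and the stop post near (262,253). Next I measure them.

Run:
```python
from h import *
for n in("top","scene"):
    c=dict(np.load(f"{n}0.npz"));W=cloud(c);Z=W[...,2]
    print(n,"table z",np.nanmedian(Z[300:400,150:220]) if n=="top" else np.nanmedian(Z[150:200,500:560]))
    reg=(W[...,0]>.2)&(W[...,0]<.6)&(W[...,1]>-.55)&(W[...,1]<-.22)&(Z>.012)&(Z<.1)
    k,l,st,ce=cv2.connectedComponentsWithStats(reg.astype(np.uint8))
    for i in range(1,k):
        if st[i,4]<20: continue
        P=W[l==i];h=np.percentile(P[:,2],90);t=P[abs(P[:,2]-h)<.004]
        (cc,r)=cv2.minEnclosingCircle(t[:,:2].astype(np.float32))
        print(" comp",ce[i],st[i,4],"h",h,"circ",cc,r,"mean",t.mean(0))
    g=(W[...,0]>.15)&(W[...,0]<.65)&(W[...,1]>-.25)&(W[...,1]<.3)
    m=g&(Z>.0045)&(Z<.013)
    m=cv2.morphologyEx(m.astype(np.uint8),cv2.MORPH_OPEN,np.ones((3,3)))
    k,l,st,ce=cv2.connectedComponentsWithStats(m);i=1+np.argmax(st[1:,4])
    P=W[l==i];r=cv2.minAreaRect((P[:,:2]*1000).astype(np.float32));print(" plate",r,cv2.boxPoints(r).round(1).tolist(),np.median(P[:,2]))
    for a,b,lab in((.041,.048,"44mm"),(.072,.09,"post"),(.027,.035,"bar31")):
        m=(g&(Z>a)&(Z<b)).astype(np.uint8);k,l,st,ce=cv2.connectedComponentsWithStats(m)
        for i in range(1,k):
            if st[i,4]>15:
                P=W[l==i];r=cv2.minAreaRect((P[:,:2]*1000).astype(np.float32));print(" ",lab,st[i,4],np.round(r[0],1),np.round(r[1],1),round(r[2],2),"mean",P.mean(0).round(4),"px",ce[i].round())
    cv2.imwrite(f"pics/c_{n}.png",cv2.resize(c["pixels"][215:305,225:415] if n=="top" else c["pixels"][200:305,235:435],None,fx=4,fy=4,interpolation=cv2.INTER_CUBIC)[...,::-1])
```

```text
top table z 0.0013942806948159525
 comp [575.15202053 321.58948044] 1559 h 0.07058290106477272 circ (0.45131129026412964, -0.5131802558898926) 0.08648235350847244 mean [ 0.45085261 -0.49386758  0.07013539]
 comp [498.63719512 303.55792683] 328 h 0.04330566272385108 circ (0.47345682978630066, -0.3417351543903351) 0.018505841493606567 mean [ 0.47449739 -0.34166788  0.04167645]
 comp [588.84801762 339.64096916] 454 h 0.036652101937052636 circ (0.4223232567310333, -0.5271039009094238) 0.025023916736245155 mean [ 0.42176592 -0.52733111  0.03516391]
 comp [469.99640288 358.98201439] 278 h 0.024980271536207767 circ (0.3580397963523865, -0.2928652763366699) 0.01787971518933773 mean [ 0.35815364 -0.29290317  0.02328725]
 plate ((498.240966796875, 25.442581176757812), (104.52937316894531, 357.2655029296875), 9.170049667358398) [[418.20001220703125, 193.5], [475.1000061035156, -159.1999969482422], [578.2999877929688, -142.60000610351562], [521.4000244140625, 210.10000610351562]] 0.009312306392160075
  44mm 930 [565.3 -14.3] [ 19.3 246.9] 9.19 mean [ 0.5648 -0.0142  0.045 ] px [343. 239.]
  44mm
[... 1529 characters left out ...]
8779296875, 194.1999969482422], [473.3999938964844, -160.3000030517578], [625.7999877929688, -135.3000030517578], [567.7000122070312, 219.10000610351562]] 0.007855305112562216
  44mm 607 [502.7   3.8] [ 37.2 190. ] 0.93 mean [0.5077 0.0081 0.0442] px [328. 229.]
  44mm 782 [565.4 -15.1] [ 23.2 251.9] 9.44 mean [ 0.565  -0.0087  0.0438] px [306. 241.]
  44mm 31 [516.4 146.9] [10.5 18.6] 42.43 mean [0.5172 0.1461 0.0447] px [382. 258.]
  post 72 [512.7 143.8] [16.7 16.5] 11.75 mean [0.5143 0.1445 0.0786] px [384. 244.]
  bar31 892 [525.5  57.5] [ 63.3 295.2] 8.8 mean [0.5118 0.1281 0.0303] px [376. 258.]
  bar31 316 [572.6 -12. ] [ 21.3 249.6] 12.5 mean [ 0.5711 -0.005   0.0311] px [305. 248.]
```

View pics/c_top.png

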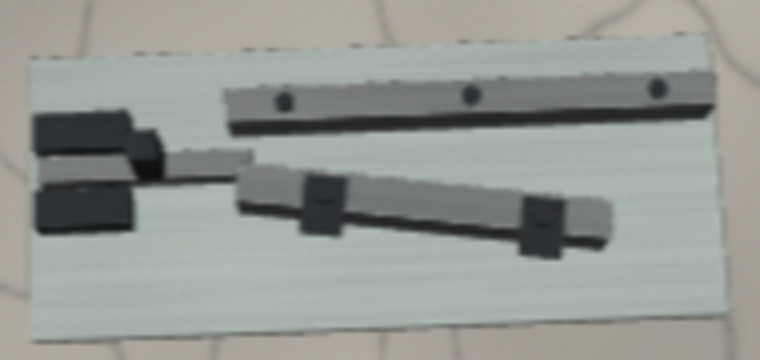

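```bash
python3 -m handwheel '[1, -0.319, 0.135, 0, 0, 0, 11.85, 1, -0.319, 0.135, 0, 0, 0, 11.85, 1, -0.319, 0.135, 0, 0, 0, 11.85, 1, -0.319, 0.135, 0, 0, 0, 11.85, 1, -0.319, 0.135, 0, 0, 0, 11.85, 1, -0.319, 0.135, 0, 0, 0, 11.85, 1, -0.319, 0.135, 0, 0, 0, 11.85, 1, -0.319, 0.135, 0, 0, 0, 11.85]'; python3 -c "
from h import *
s=sensors.sense();print(s['tcp_pos'],s['ee_rot'],s['wrist_force'])"
```

```text
time_s: 0.9
tcp_pos: [0.4777, -0.3383, 0.2219]
ee_rot: [[-0.986, -0.168, 0.0], [-0.168, 0.986, 0.001], [-0.0, 0.001, -1.0]]
wrist_force: [-0.7, -0.8, 0.5]
gripper_width: 1.002
gripper_force: 0.0
[ 0.4777241  -0.33828234  0.22188826] [[-9.85851712e-01 -1.67619610e-01  2.60758849e-04]
 [-1.67619415e-01  9.85851569e-01  6.45297308e-04]
 [-3.65234003e-04  5.92459211e-04 -9.99999758e-01]] [-0.7446529  -0.8135951   0.49082356]
```

```bash
python3 -m handwheel '[1, 0, 0, 0.05, 0, 0, 0, 1, 0, 0, 0.1, 0, 0, 0, 1, 0, 0, 0.14, 0, 0, 0, 1, 0, 0, 0.16, 0, 0, 0, 1, 0, 0, 0.16, 0, 0, 0, 1, 0, 0, 0.16, 0, 0, 0]'
```

```text
time_s: 1.5
tcp_pos: [0.4744, -0.3425, 0.0629]
ee_rot: [[-0.987, -0.161, -0.0], [-0.161, 0.987, -0.0], [0.0, -0.0, -1.0]]
wrist_force: [-0.1, 0.1, 0.5]
gripper_width: 1.0
gripper_force: 0.0
```

```bash
python3 -m handwheel '[1, 0, 0, 0.04, 0, 0, 0, 1, 0, 0, 0.056, 0, 0, 0, 1, 0, 0, 0.056, 0, 0, 0, 0, 0, 0, 0.056, 0, 0, 0, 0, 0, 0, 0.056, 0, 0, 0, 0, 0, 0, 0.056, 0, 0, 0, 0, 0, 0, 0.056, 0, 0, 0, 0, 0, 0, 0.056, 0, 0, 0]'; python3 -m handwheel '[0, 0, 0, 0, 0, 0, 0, 0, 0, 0, 0, 0, 0, 0]'
```

```text
time_s: 2.3
tcp_pos: [0.4745, -0.3421, 0.0072]
ee_rot: [[-0.987, -0.161, 0.001], [-0.161, 0.987, -0.0], [-0.001, -0.001, -1.0]]
wrist_force: [-0.6, 0.1, -0.1]
gripper_width: 0.633
gripper_force: 0.0
time_s: 2.5
tcp_pos: [0.4742, -0.342, 0.0066]
ee_rot: [[-0.987, -0.161, 0.0], [-0.161, 0.987, -0.0], [-0.0, -0.0, -1.0]]
wrist_force: [-0.2, -0.2, 0.2]
gripper_width: 0.449
gripper_force: 0.0
```

```bash
python3 -m handwheel '[0, 0, 0, 0, 0, 0, 0, 0, 0, 0, 0, 0, 0, 0, 0, 0, 0, 0, 0, 0, 0, 0, 0, 0, -0.04, 0, 0, 0, 0, 0, 0, -0.08, 0, 0, 0, 0, 0, 0, -0.1, 0, 0, 0, 0, 0, 0, -0.1, 0, 0, 0, 0, 0, 0, -0.1, 0, 0, 0]'
```

```text
time_s: 3.3
tcp_pos: [0.4736, -0.3415, 0.1059]
ee_rot: [[-0.987, -0.161, -0.001], [-0.161, 0.987, 0.001], [0.001, 0.001, -1.0]]
wrist_force: [0.3, -0.3, -1.6]
gripper_width: 0.406
gripper_force: 30.0
```

```bash
python3 -m handwheel '[0, -0.111, 0.239, 0, 0, 0, 0, 0, -0.111, 0.239, 0, 0, 0, 0, 0, -0.111, 0.239, 0, 0, 0, 0, 0, -0.111, 0.239, 0, 0, 0, 0, 0, -0.111, 0.239, 0, 0, 0, 0, 0, -0.111, 0.239, 0, 0, 0, 0, 0, -0.111, 0.239, 0, 0, 0, 0, 0, -0.111, 0.239, 0, 0, 0, 0]';  python3 -m handwheel '[0, 0, 0, 0.04, 0, 0, 0, 0, 0, 0, 0.04, 0, 0, 0, 0, 0, 0, 0.04, 0, 0, 0, 0, 0, 0, 0.04, 0, 0, 0]'
python3 - <<'E'
from h import *
c=eyes.capture("scene");cv2.imwrite("pics/s1.png",cv2.resize(c["pixels"][180:310,220:440],None,fx=3.5,fy=3.5)[...,::-1])
E
```

```text
time_s: 4.1
tcp_pos: [0.544, -0.0885, 0.105]
ee_rot: [[-0.987, -0.161, -0.004], [-0.161, 0.987, -0.0], [0.004, 0.0, -1.0]]
wrist_force: [-1.2, -0.0, -0.0]
gripper_width: 0.407
gripper_force: 30.0
time_s: 4.5
tcp_pos: [0.5459, -0.0892, 0.0677]
ee_rot: [[-0.987, -0.16, 0.002], [-0.16, 0.987, -0.0], [-0.002, -0.001, -1.0]]
wrist_force: [0.9, 1.0, -0.9]
gripper_width: 0.408
gripper_force: 30.0
```

View pics/s1.png

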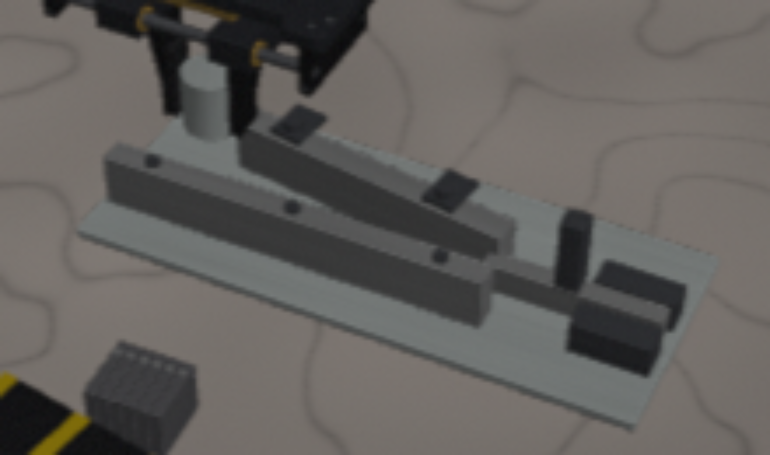

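The spacer hangs upright over the wide end at about (205,100), behind the fence and clear of the jaw. I'll lower it.

```bash
python3 -m handwheel '[0, 0, 0, 0.03, 0, 0, 0, 0, 0, 0, 0.045, 0, 0, 0, 0, 0, 0, 0.045, 0, 0, 0, 0, 0, 0, 0.045, 0, 0, 0]';  python3 -m handwheel '[0, 0, 0, 0.003, 0, 0, 0, 0, 0, 0, 0.005, 0, 0, 0, 0, 0, 0, 0.006, 0, 0, 0, 0, 0, 0, 0.006, 0, 0, 0, 0, 0, 0, 0.006, 0, 0, 0]'
```

```text
time_s: 4.95
tcp_pos: [0.5459, -0.0883, 0.0227]
ee_rot: [[-0.987, -0.161, 0.001], [-0.161, 0.987, -0.0], [-0.001, -0.0, -1.0]]
wrist_force: [0.2, 0.4, -1.0]
gripper_width: 0.407
gripper_force: 30.0
time_s: 5.45
tcp_pos: [0.5475, -0.0881, 0.0166]
ee_rot: [[-0.987, -0.162, 0.005], [-0.162, 0.987, 0.0], [-0.005, -0.001, -1.0]]
wrist_force: [4.7, -0.3, 2.6]
gripper_width: 0.405
gripper_force: 30.0
```

```bash
python3 -m handwheel '[0, 0, 0, 0, 0, 0, 0, 0, 0, 0, 0, 0, 0, 0]'
python3 - <<'E'
from h import *
s=sensors.sense();print(s['moment'],s['wrist_force'])
for n in("top","scene"):
    c=eyes.capture(n);W=cloud(c);Z=W[...,2]
    m=(abs(W[...,0]-.545)<.025)&(abs(W[...,1]+.089)<.025)&(Z>.042)&(Z<.055)
    P=W[m];print(n,len(P),P.mean(0) if len(P) else 0,cv2.minEnclosingCircle(P[:,:2].astype(np.float32)) if len(P) else 0)
    if n=="top":cv2.imwrite("pics/t2.png",cv2.resize(c["pixels"][205:305,305:425],None,fx=5,fy=5)[...,::-1])
E
```

```text
time_s: 5.65
tcp_pos: [0.5475, -0.0881, 0.0166]
ee_rot: [[-0.987, -0.162, 0.005], [-0.162, 0.987, -0.0], [-0.005, -0.001, -1.0]]
wrist_force: [5.9, -0.3, 2.7]
gripper_width: 0.408
gripper_force: 30.0
[-0.10554792 -1.4319419   0.02649974] [ 5.88008846 -0.34756643  2.72498776]
top 60 [ 0.52890715 -0.0881613   0.05033103] ((0.529338002204895, -0.08963476121425629), 0.017628492787480354)
scene 142 [ 0.55397046 -0.09148812  0.04848322] ((0.5453726053237915, -0.08715809881687164), 0.033103927969932556)
```

View pics/t2.png

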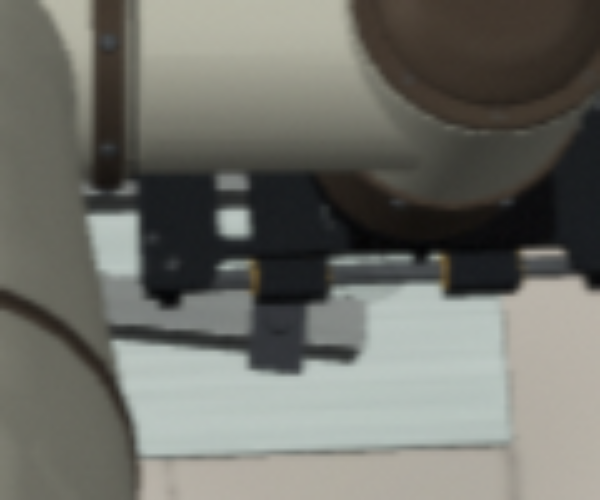

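The gripper hides the spacer, and there is a small sideways force. I'll lift 4 mm to compare forces and check the obstacle heights in the first cloud.

```bash
python3 -m handwheel '[0, 0, 0, -0.004, 0, 0, 0, 0, 0, 0, -0.004, 0, 0, 0, 0, 0, 0, -0.004, 0, 0, 0, 0, 0, 0, -0.004, 0, 0, 0]'
python3 - <<'E'
from h import *
s=sensors.sense();print(s['moment'],s['wrist_force'])
O=np.array([.534,.0058]);a=np.radians(99.25);X=np.array([np.cos(a),np.sin(a)]);Y=np.array([-X[1],X[0]])
for n in("top","scene"):
    W=cloud(dict(np.load(f"{n}0.npz")));d=W[...,:2]-O;g=np.stack([d@X,d@Y],-1);Z=W[...,2]
    for x0 in range(-150,60,15):
        r=[]
        for y0 in range(-40,60,5):
            m=(g[...,0]>x0/1e3)&(g[...,0]<(x0+15)/1e3)&(g[...,1]>y0/1e3)&(g[...,1]<(y0+5)/1e3)
            r.append(int(round(1e3*np.nanmax(Z[m]))) if m.any() else -1)
        print(n,x0,r)
E
```

```text
time_s: 6.15
tcp_pos: [0.546, -0.0882, 0.02]
ee_rot: [[-0.987, -0.162, 0.002], [-0.162, 0.987, -0.0], [-0.002, -0.0, -1.0]]
wrist_force: [3.5, -0.6, 4.1]
gripper_width: 0.408
gripper_force: 30.0
[ 0.11404797 -1.0976467   0.00112457] [ 3.53562991 -0.62600749  4.08898599]
top -150 [44, 49, 50, 48, 49, 12, 13, 14, 16, 13, 12, 13, 12, 12, 13, 11, 14, 16, 12, 14]
top -135 [46, 49, 49, 51, 52, 12, 15, 13, 14, 14, 12, 15, 14, 17, 14, 14, 16, 13, 13, 14]
top -120 [48, 51, 50, 49, 50, 14, 12, 15, 14, 14, 14, 13, 14, 13, 12, 15, 13, 12, 13, 14]
top -105 [47, 49, 47, 49, 47, 12, 14, 12, 15, 14, 13, 11, 11, 45, 46, 46, 39, 13, 13, 15]
top -90 [45, 49, 49, 48, 49, 13, 14, 14, 15, 13, 13, 13, 11, 48, 50, 50, 48, 48, 15, 12]
top -75 [47, 49, 49, 48, 48, 13, 13, 14, 14, 12, 13, 13, -1, 52, 57, 54, 51, 52, 52, 52]
top -60 [48, 49, 49, 51, 48, 15, 14, 14, 14, 13, 11, 12, 48, 51, 60, 58, 58, 53, 52, 54]
top -45 [46, 51, 50, 50, 48, 13, 14, 13, 13, 13, 11, -1, 49, 48, 49, 47, 50, 49, 50, 51]
top -30 [48, 49, 52, 50, 48, 13, 14, 14, 14, 12, 15, 47, 50, 50, 49, 50, 11, 12, 14, 15]
top -15 [48, 49, 51, 50,
[... 977 characters left out ...]
 46, 42, -1, -1, -1, -1, -1, -1, 18, 45, 57, 56, 55, 54, 51, 49, 49]
scene -45 [46, 46, 48, 48, 44, -1, -1, -1, -1, -1, -1, 44, 45, 47, 46, 47, 44, 49, 46, -1]
scene -30 [46, 48, 49, 47, 43, -1, -1, -1, -1, -1, -1, 45, 46, 46, 46, 46, -1, -1, -1, -1]
scene -15 [46, 45, 46, 46, 45, -1, -1, -1, -1, -1, 44, 46, 45, 47, 46, 45, -1, -1, -1, -1]
scene 0 [44, 48, 47, 46, 45, -1, -1, -1, -1, -1, 47, 44, 48, 44, 45, -1, -1, -1, -1, -1]
scene 15 [46, 47, 46, 46, 44, -1, -1, -1, -1, 30, 45, 47, 46, 46, 45, -1, -1, -1, -1, -1]
scene 30 [46, 46, 46, 46, 44, -1, -1, -1, -1, 44, 49, 50, 50, 47, 49, 49, 46, -1, -1, -1]
scene 45 [47, 45, 46, 46, 43, -1, -1, -1, -1, 46, 54, 56, 56, 55, 50, 50, 49, -1, -1, -1]
```

```bash
python3 -m handwheel '[0, 0, 0, -0.02, 0, 0, 0, 0, 0, 0, -0.02, 0, 0, 0, 0, 0, 0, -0.02, 0, 0, 0, 0, 0, 0, -0.02, 0, 0, 0]'
python3 - <<'E'
from h import *
s=sensors.sense();print(s['moment'],s['wrist_force'],s['joints'])
for n in("top","scene"):
    c=eyes.capture(n);np.savez(f"{n}3.npz",**c)
    if n=="scene":cv2.imwrite("pics/s3.png",cv2.resize(c["pixels"][130:290,150:370],None,fx=3.5,fy=3.5)[...,::-1])
E
```

```text
time_s: 6.55
tcp_pos: [0.5431, -0.0884, 0.038]
ee_rot: [[-0.987, -0.16, -0.004], [-0.16, 0.987, 0.0], [0.004, 0.001, -1.0]]
wrist_force: [-0.1, -0.3, -1.7]
gripper_width: 0.406
gripper_force: 30.0
[0.01187649 0.00189364 0.02121741] [-0.10698984 -0.3424422  -1.71604695] [ 7.61689900e+00  2.67197307e+01 -2.27565726e+01 -5.35920416e-02
 -4.07766281e+01 -8.83439413e+01]
```

View pics/s3.png

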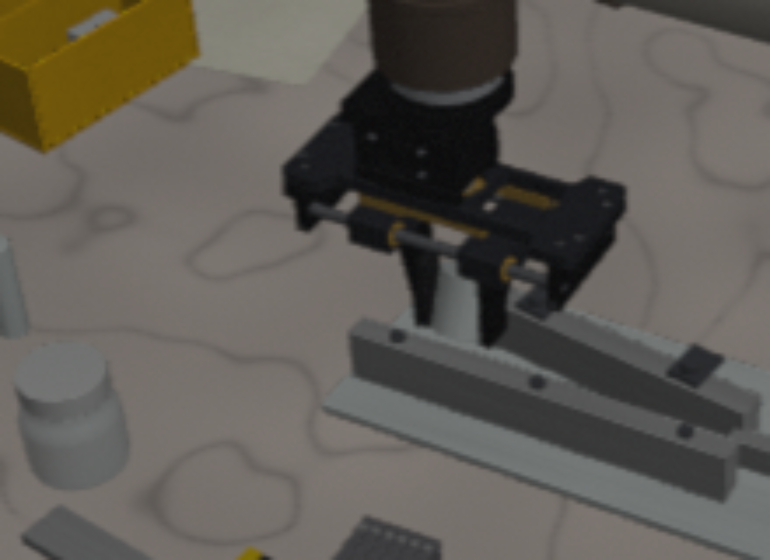

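The spacer, near (460,300), may be leaning between the fingers. I'll check its tilt from the depth data.

Run:
```python
from h import *
a=np.radians(99.25);X=np.array([np.cos(a),np.sin(a)]);Y=np.array([-X[1],X[0]]);T=np.array([.5431,-.0884])
for n in("scene","top"):
    c=dict(np.load(f"{n}3.npz"));W=cloud(c);d=W[...,:2]-T;gx,gy=d@X,d@Y;Z=W[...,2]
    sat=c["pixels"].astype(int).max(-1)
    m=(abs(gx)<.012)&(abs(gy)<.035)&(Z>.03)&(Z<.085)&(sat>75)
    if n=="scene":m&=(gy<.012)
    P=np.stack([gx[m],gy[m],Z[m]],1)*1e3
    print(n,len(P))
    for z0 in range(30,85,4):
        q=P[(P[:,2]>=z0)&(P[:,2]<z0+4)]
        if len(q)>3: print(z0,len(q),np.median(q,0).round(1),"gy",np.percentile(q[:,1],[5,95]).round(1))
    v,u=np.where(m);print(u.min(),u.max(),v.min(),v.max())
```

```text
scene 211
38 4 [  0.3 -26.8  41.4] gy [-31.  -22.8]
42 44 [  2.1 -27.9  44.1] gy [-33.8 -14.1]
46 16 [ -0.6 -16.3  47.4] gy [-32.9 -10.8]
50 21 [  4.1 -13.   51.5] gy [-17.9 -10.7]
54 15 [  0.9 -11.4  54.6] gy [-17.4  -9.7]
58 23 [  2.2 -10.3  59.8] gy [-14.   -5.9]
62 16 [ 4.7 -8.5 64. ] gy [-14.2  -3.2]
66 20 [ 2.9 -7.  67.7] gy [-10.   -4.3]
70 19 [ 2.  -5.2 72. ] gy [-9.  -2.3]
74 25 [ 0.7 -2.1 75.9] gy [-8.1  7.2]
78 8 [-3.  -3.3 79.1] gy [-7.1  0.3]
269 285 205 231
top 81
42 14 [ 7.4 27.3 44.2] gy [22.8 33.4]
46 11 [ 6.2 29.6 46.7] gy [24.5 33. ]
66 18 [ 0.1 23.1 68.6] gy [21.5 26.1]
70 21 [-1.7 22.5 71.1] gy [ 8.8 24.7]
74 12 [-1.7 11.2 75.4] gy [ 9.6 16.6]
373 386 255 270
```

The spacer has rotated about 26° in the pads, with its top leaning towards the robot. I'll stand it flat slowly on the open part of the floor at the wide end, beyond the jaw, and re-grip it there.

```bash
python3 -m handwheel '[0, 0, 0, -0.005, 0, 0, 0, 0, 0, -0.005, -0.010, 0, 0, 0, 0, 0.003, -0.012, -0.010, 0, 0, 0, 0, 0.006, -0.020, -0.010, 0, 0, 0, 0, 0.010, -0.028, -0.010, 0, 0, 0, 0, 0.010, -0.035, -0.010, 0, 0, 0, 0, 0.010, -0.035, -0.010, 0, 0, 0]';python3 -m handwheel '[0, 0, 0, 0.004, 0, 0, 0, 0, 0, 0, 0.008, 0, 0, 0, 0, 0, 0, 0.012, 0, 0, 0, 0, 0, 0, 0.016, 0, 0, 0, 0, 0, 0, 0.019, 0, 0, 0, 0, 0, 0, 0.021, 0, 0, 0, 0, 0, 0, 0.021, 0, 0, 0]'
```

```text
time_s: 7.35
tcp_pos: [0.5409, -0.1256, 0.0495]
ee_rot: [[-0.987, -0.16, -0.0], [-0.16, 0.987, -0.0], [0.0, -0.0, -1.0]]
wrist_force: [-0.5, 0.0, -1.7]
gripper_width: 0.405
gripper_force: 30.0
time_s: 8.05
tcp_pos: [0.5408, -0.1243, 0.0282]
ee_rot: [[-0.987, -0.161, -0.001], [-0.161, 0.987, -0.0], [0.001, 0.0, -1.0]]
wrist_force: [0.6, 0.1, -1.0]
gripper_width: 0.408
gripper_force: 30.0
```

```bash
python3 -m handwheel '[0, 0, 0, 0.003, 0, 0, 0, 0, 0, 0, 0.006, 0, 0, 0, 0, 0, 0, 0.008, 0, 0, 0, 0, 0, 0, 0.009, 0, 0, 0, 0, 0, 0, 0.010, 0, 0, 0, 0, 0, 0, 0.010, 0, 0, 0]';python3 -m handwheel '[0, 0, 0, 0.001, 0, 0, 0, 0, 0, 0, 0.002, 0, 0, 0, 0, 0, 0, 0.003, 0, 0, 0, 0, 0, 0, 0.003, 0, 0, 0]'
```

```text
time_s: 8.65
tcp_pos: [0.5409, -0.1244, 0.0184]
ee_rot: [[-0.987, -0.161, -0.0], [-0.161, 0.987, 0.0], [0.0, 0.0, -1.0]]
wrist_force: [-0.5, 0.1, -1.5]
gripper_width: 0.405
gripper_force: 30.0
time_s: 9.05
tcp_pos: [0.5412, -0.1244, 0.016]
ee_rot: [[-0.987, -0.162, 0.0], [-0.162, 0.987, -0.0], [-0.0, -0.0, -1.0]]
wrist_force: [-0.8, 1.1, 2.3]
gripper_width: 0.408
gripper_force: 30.0
```

```bash
python3 -m handwheel '[0, 0, 0, 0.001, 0, 0, 0, 0, 0, 0, 0.002, 0, 0, 0, 0, 0, 0, 0.002, 0, 0, 0]'
python3 - <<'E'
from h import *
s=sensors.sense();T=s['tcp_pos'][:2]
a=np.radians(99.25);X=np.array([np.cos(a),np.sin(a)]);Y=np.array([-X[1],X[0]])
for n in("top","scene"):
    c=eyes.capture(n);W=cloud(c);d=W[...,:2]-T;gx,gy=d@X,d@Y;Z=W[...,2]
    m=(abs(gx)<.012)&(abs(gy)<.04)&(Z>.018)&(Z<.085)&(c["pixels"].max(-1)>75)
    P=np.stack([gx[m],gy[m],Z[m]],1)*1e3;print(n,len(P))
    for z0 in range(18,70,4):
        q=P[(P[:,2]>=z0)&(P[:,2]<z0+4)]
        if len(q)>3: print(z0,len(q),np.median(q,0).round(1),"gy",np.percentile(q[:,1],[5,95]).round(1))
    if n=="scene":cv2.imwrite("pics/s4.png",cv2.resize(c["pixels"][130:290,150:370],None,fx=3.5,fy=3.5)[...,::-1])
E
```

```text
time_s: 9.35
tcp_pos: [0.5415, -0.1244, 0.0155]
ee_rot: [[-0.987, -0.162, 0.001], [-0.162, 0.987, -0.001], [-0.001, -0.001, -1.0]]
wrist_force: [-3.9, 1.6, 11.6]
gripper_width: 0.404
gripper_force: 30.0
top 45
42 5 [ 6.8 23.9 45.2] gy [23.2 25.8]
46 23 [ 3.  22.5 48.3] gy [12.1 26.1]
50 15 [-3.  12.9 51.9] gy [10.6 25.7]
scene 149
26 9 [  1.1 -13.8  28.3] gy [-14.4 -10. ]
30 17 [  5.  -13.5  32.1] gy [-16.4  -7.4]
34 16 [  1.4 -11.1  35.1] gy [-13.5  -8.8]
38 21 [ 4.2 -9.2 40.2] gy [-32.5  -5.5]
42 33 [ -1.1 -13.4  43.9] gy [-39.   -5.5]
46 14 [ 2.6 -5.9 48. ] gy [-9.  -3.1]
50 23 [-0.8 -3.  51.8] gy [-8.2  7.5]
54 12 [ 1.1 -4.1 56.1] gy [-7.3  1.1]
```

View pics/s4.png

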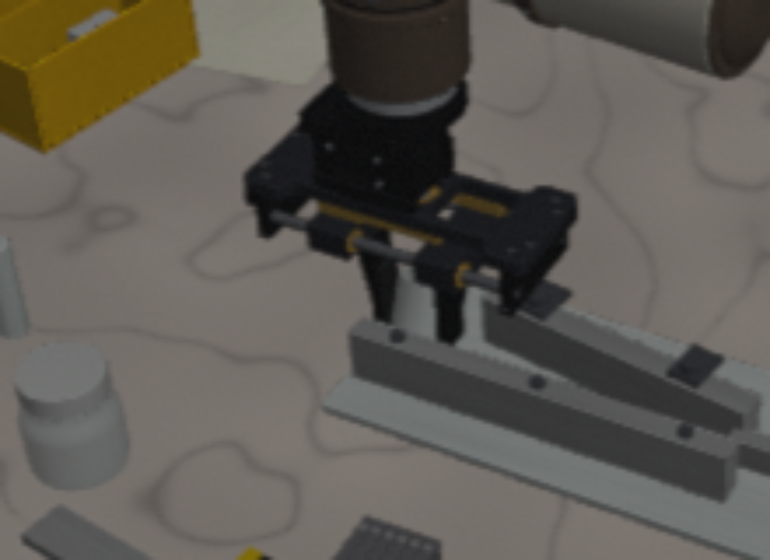

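```bash
python3 -m handwheel '[0, 0, 0, -0.0015, 0, 0, 0, 0, 0, 0, -0.0015, 0, 0, 0, 0.46, 0, 0, -0.0015, 0, 0, 0, 0.46, 0, 0, -0.0015, 0, 0, 0, 0.46, 0, 0, -0.0015, 0, 0, 0, 0.46, 0, 0, -0.0015, 0, 0, 0, 0.46, 0, 0, -0.0015, 0, 0, 0]'
python3 - <<'E'
from h import *
s=sensors.sense();T=s['tcp_pos'][:2]
a=np.radians(99.25);X=np.array([np.cos(a),np.sin(a)]);Y=np.array([-X[1],X[0]])
for n in("top","scene"):
    c=eyes.capture(n);W=cloud(c);d=W[...,:2]-T;gx,gy=d@X,d@Y;Z=W[...,2]
    m=(abs(gx)<.012)&(abs(gy)<.04)&(Z>.018)&(Z<.085)&(c["pixels"].max(-1)>75)
    P=np.stack([gx[m],gy[m],Z[m]],1)*1e3;print(n,len(P))
    for z0 in range(18,70,4):
        q=P[(P[:,2]>=z0)&(P[:,2]<z0+4)]
        if len(q)>3: print(z0,len(q),np.median(q,0).round(1),"gy",np.percentile(q[:,1],[5,95]).round(1))
E
```

```text
time_s: 10.15
tcp_pos: [0.5409, -0.1245, 0.0148]
ee_rot: [[-0.987, -0.161, -0.0], [-0.161, 0.987, 0.0], [0.0, 0.0, -1.0]]
wrist_force: [-0.7, -0.6, 0.4]
gripper_width: 0.458
gripper_force: 0.0
top 2
scene 137
30 5 [  6.7 -19.6  33.2] gy [-21.3 -18.5]
34 6 [  9.8 -21.   36.5] gy [-22.6 -16.2]
38 7 [  6.9 -21.4  40.8] gy [-31.8 -19.1]
42 26 [ -1.4 -23.6  45.1] gy [-38.8  -8. ]
46 88 [ 0.5 -8.  47.9] gy [-21.8   4.1]
50 5 [ -3.3 -10.8  51.2] gy [-20.8   0.6]
```

The spacer now stands upright and flat, with its top at 48 mm. I'll re-centre, grip it and slide it along the floor to slot y ≈ 4 mm.

```bash
python3 -m handwheel '[0.46, -0.0035, 0, 0.002, 0, 0, 0, 0.46, -0.0035, 0, 0.002, 0, 0, 0, 0, -0.0035, 0, 0.002, 0, 0, 0, 0, -0.0035, 0, 0.002, 0, 0, 0, 0, -0.0035, 0, 0.002, 0, 0, 0, 0, -0.0055, 0, 0.002, 0, 0, 0, 0, -0.0075, 0, 0.002, 0, 0, 0, 0, -0.0095, 0, 0.002, 0, 0, 0]'; python3 -m handwheel '[0, 0, 0, 0, 0, 0, 0, 0.46, 0, 0, 0, 0, 0, 0, 0.46, 0, 0, 0, 0, 0, 0, 0.46, 0, 0, 0, 0, 0, 0]'
python3 - <<'E'
from h import *
s=sensors.sense();T=np.array([.534,.0058])
a=np.radians(99.25);X=np.array([np.cos(a),np.sin(a)]);Y=np.array([-X[1],X[0]])
d=s['tcp_pos'][:2]-T;print("tcp gauge",d@X,d@Y)
c=eyes.capture("scene");W=cloud(c);d=W[...,:2]-T;gx,gy=d@X,d@Y;Z=W[...,2]
m=(abs(gx+.13)<.012)&(abs(gy)<.04)&(Z>.018)&(Z<.085)&(c["pixels"].max(-1)>75)
P=np.stack([gx[m],gy[m],Z[m]],1)*1e3
q=P[(P[:,2]>=44.5)&(P[:,2]<60)&(P[:,1]>-18.5)]
print(len(q),np.median(q,0).round(1),np.percentile(q[:,1],[2,10,90,98]),q[:,2].std())
E
```

```text
time_s: 11.05
tcp_pos: [0.5505, -0.1228, 0.013]
ee_rot: [[-0.987, -0.161, -0.0], [-0.161, 0.987, 0.0], [0.0, 0.0, -1.0]]
wrist_force: [-0.2, -0.1, -1.9]
gripper_width: 0.407
gripper_force: 30.0
time_s: 11.45
tcp_pos: [0.5505, -0.1229, 0.0132]
ee_rot: [[-0.987, -0.161, 0.0], [-0.161, 0.987, -0.0], [-0.0, -0.0, -1.0]]
wrist_force: [-0.2, 0.2, -0.2]
gripper_width: 0.451
gripper_force: 0.0
tcp gauge -0.12964932581832891 0.004414291082872666
83 [-130.4   -3.4   47.7] [-16.6859861  -12.77848581   7.90015678  10.4563536 ] 1.37501735067076
```

```bash
python3 -m handwheel '[0.46, 0, 0.004, 0, 0, 0, 0, 0.46, 0, 0.014, 0, 0, 0, 0, 0.46, -0.001, 0.026, 0, 0, 0, 0, 0.46, -0.001, 0.038, 0, 0, 0, 0, 0.46, -0.002, 0.050, 0, 0, 0, 0, 0.46, -0.002, 0.062, 0, 0, 0, 0, 0.46, -0.003, 0.074, 0, 0, 0, 0, 0.46, -0.003, 0.080, 0, 0, 0, 0]'; python3 -m handwheel '[0.46, 0, 0.003, 0, 0, 0, 0, 0.46, 0, 0.006, 0, 0, 0, 0, 0.46, 0, 0.009, 0, 0, 0, 0, 0.46, 0, 0.012, 0, 0, 0, 0]'
python3 - <<'E'
from h import *
s=sensors.sense();T=np.array([.534,.0058])
a=np.radians(99.25);X=np.array([np.cos(a),np.sin(a)]);Y=np.array([-X[1],X[0]])
d=s['tcp_pos'][:2]-T;print("tcp gauge",d@X,d@Y)
c=eyes.capture("scene");W=cloud(c);D=W[...,:2]-T;gx,gy=D@X,D@Y;Z=W[...,2]
m=(abs(gx-d@X)<.014)&(gy<.025)&(gy>-.0165)&(Z>.0445)&(Z<.052)&(c["pixels"].max(-1)>75)
P=np.stack([gx[m],gy[m],Z[m]],1)*1e3
print(len(P),np.median(P,0).round(1),np.percentile(P[:,1],[2,98]),P[:,2].std())
E
```

```text
time_s: 12.3
tcp_pos: [0.5403, -0.042, 0.0131]
ee_rot: [[-0.987, -0.163, 0.0], [-0.163, 0.987, 0.0], [-0.0, 0.0, -1.0]]
wrist_force: [1.2, -1.1, -0.3]
gripper_width: 0.459
gripper_force: 0.5
time_s: 12.7
tcp_pos: [0.5385, -0.0317, 0.0131]
ee_rot: [[-0.987, -0.161, 0.0], [-0.161, 0.987, -0.0], [-0.0, -0.0, -1.0]]
wrist_force: [-0.1, -1.5, 0.2]
gripper_width: 0.461
gripper_force: 0.5
tcp gauge -0.03773450467094179 0.001583639972159085
108 [-39.8  -2.9  47.9] [-15.64714112  15.38219472] 1.4995050305811832
```

```bash
python3 -m handwheel '[0.46, 0, 0.002, 0, 0, 0, 0, 0.46, 0, 0.004, 0, 0, 0, 0, 0.46, 0, 0.006, 0, 0, 0, 0, 0.46, 0, 0.008, 0, 0, 0, 0]'; python3 -m handwheel '[0.46, 0, 0.001, 0, 0, 0, 0, 0.46, 0, 0.002, 0, 0, 0, 0, 0.46, 0, 0.003, 0, 0, 0, 0]';python3 -m handwheel '[0.46, 0, 0.001, 0, 0, 0, 0, 0.46, 0, 0.002, 0, 0, 0, 0, 0.46, 0, 0.003, 0, 0, 0, 0]'
```

```text
time_s: 13.15
tcp_pos: [0.5371, -0.0236, 0.013]
ee_rot: [[-0.987, -0.161, -0.0], [-0.161, 0.987, 0.0], [0.0, 0.0, -1.0]]
wrist_force: [0.3, -0.4, 0.7]
gripper_width: 0.463
gripper_force: 0.4
time_s: 13.45
tcp_pos: [0.5367, -0.0207, 0.013]
ee_rot: [[-0.987, -0.161, -0.0], [-0.161, 0.987, -0.0], [0.0, -0.0, -1.0]]
wrist_force: [0.4, -0.8, 0.2]
gripper_width: 0.459
gripper_force: 0.3
time_s: 13.75
tcp_pos: [0.5362, -0.0177, 0.013]
ee_rot: [[-0.987, -0.161, -0.0], [-0.161, 0.987, 0.0], [0.0, 0.0, -1.0]]
wrist_force: [-0.0, 0.1, -0.4]
gripper_width: 0.461
gripper_force: 0.3
```

```bash
for i in 1 ; do python3 -m handwheel '[0.46, 0, 0.001, 0, 0, 0, 0, 0.46, 0, 0.002, 0, 0, 0, 0, 0.46, 0, 0.003, 0, 0, 0, 0]'|egrep 'tcp|wrist|width|force'; python3 -m handwheel '[0.46, 0, 0.001, 0, 0, 0, 0, 0.46, 0, 0.002, 0, 0, 0, 0, 0.46, 0, 0.003, 0, 0, 0, 0]'|egrep 'tcp|wrist|width|force'; done
```

```text
tcp_pos: [0.5357, -0.0147, 0.013]
wrist_force: [0.5, -0.6, 0.2]
gripper_width: 0.461
gripper_force: 0.3
tcp_pos: [0.5352, -0.0118, 0.013]
wrist_force: [-0.3, 0.1, -1.1]
gripper_width: 0.462
gripper_force: 0.3
```

```bash
python3 -m handwheel '[0.46, 0, 0.001, 0, 0, 0, 0, 0.46, 0, 0.002, 0, 0, 0, 0, 0.46, 0, 0.002, 0, 0, 0, 0]'|egrep 'tcp|wrist|width|force'; python3 -m handwheel '[0.46, 0, 0.001, 0, 0, 0, 0, 0.46, 0, 0.002, 0, 0, 0, 0, 0.46, 0, 0.002, 0, 0, 0, 0]'|egrep 'tcp|wrist|width|force'
```

```text
tcp_pos: [0.535, -0.0097, 0.0131]
wrist_force: [0.8, -0.1, 0.0]
gripper_width: 0.46
gripper_force: 0.0
tcp_pos: [0.5347, -0.0077, 0.0131]
wrist_force: [0.0, -0.6, 0.7]
gripper_width: 0.457
gripper_force: 0.0
```

```bash
python3 -m handwheel '[0.46, 0, 0.001, 0, 0, 0, 0, 0.46, 0, 0.0015, 0, 0, 0, 0, 0.46, 0, 0.0015, 0, 0, 0, 0]'|egrep 'tcp|wrist|width|force'
python3 - <<'E'
from h import *
s=sensors.sense();T=np.array([.534,.0058])
a=np.radians(99.25);X=np.array([np.cos(a),np.sin(a)]);Y=np.array([-X[1],X[0]])
d=s['tcp_pos'][:2]-T;print("tcp gauge",d@X,d@Y)
c=eyes.capture("scene");W=cloud(c);D=W[...,:2]-T;gx,gy=D@X,D@Y;Z=W[...,2]
m=(abs(gx-d@X)<.014)&(gy<.025)&(gy>-.0165)&(Z>.0445)&(Z<.052)&(c["pixels"].max(-1)>75)
P=np.stack([gx[m],gy[m],Z[m]],1)*1e3
print(len(P),np.median(P,0).round(1),np.percentile(P[:,1],[2,98]),P[:,2].std())
E
```

```text
tcp_pos: [0.5344, -0.0065, 0.0131]
wrist_force: [1.1, -0.9, 0.2]
gripper_width: 0.458
gripper_force: 0.5
tcp gauge -0.0121742756020974 0.0015409207416734274
117 [-14.   -3.   47.7] [-15.58493728  14.56727522] 1.5419074804583228
```

```bash
python3 -m handwheel '[0.46, 0, 0.001, 0, 0, 0, 0, 0.46, 0, 0.002, 0, 0, 0, 0, 0.46, 0, 0.002, 0, 0, 0, 0]'|egrep 'tcp|wrist|width|force'; python3 -m handwheel '[0.46, 0, 0.001, 0, 0, 0, 0, 0.46, 0, 0.0015, 0, 0, 0, 0, 0.46, 0, 0.0015, 0, 0, 0, 0]'|egrep 'tcp|wrist|width|force';python3 -m handwheel '[0.46, 0, 0.001, 0, 0, 0, 0, 0.46, 0, 0.0015, 0, 0, 0, 0, 0.46, 0, 0.0015, 0, 0, 0, 0]'|egrep 'tcp|wrist|width|force'
```

```text
tcp_pos: [0.5343, -0.0055, 0.0131]
wrist_force: [1.8, -6.9, -0.8]
gripper_width: 0.463
gripper_force: 3.6
tcp_pos: [0.5342, -0.0051, 0.0131]
wrist_force: [4.4, -12.1, -1.5]
gripper_width: 0.459
gripper_force: 6.4
tcp_pos: [0.5341, -0.0047, 0.0131]
wrist_force: [6.4, -17.2, -2.9]
gripper_width: 0.461
gripper_force: 9.0
```

Wedged at about 18 N, so I'll stop there, back off to relieve the push, open and lift away.

```bash
python3 -m handwheel '[0.46, 0, -0.002, 0, 0, 0, 0, 0.46, 0, -0.004, 0, 0, 0, 0, 0.46, 0, -0.0055, 0, 0, 0, 0, 0.56, 0, -0.0055, 0, 0, 0, 0, 0.56, 0, -0.0055, 0, 0, 0, 0]'; python3 -m handwheel '[0.56, 0, 0, -0.01, 0, 0, 0, 0.56, 0, 0, -0.03, 0, 0, 0, 0.56, 0, 0, -0.06, 0, 0, 0, 0.56, 0, 0, -0.09, 0, 0, 0, 0.56, 0, 0, -0.1, 0, 0, 0, 0.56, 0, 0, -0.1, 0, 0, 0]';python3 -m handwheel '[0.3, 0, -0.05, 0, 0, 0, 0, 0.3, 0, -0.1, 0, 0, 0, 0, 0.3, 0, -0.15, 0, 0, 0, 0, 0.3, 0, -0.15, 0, 0, 0, 0, 0.3, 0, -0.15, 0, 0, 0, 0]'
python3 - <<'E'
from h import *
T=np.array([.534,.0058]);a=np.radians(99.25);X=np.array([np.cos(a),np.sin(a)]);Y=np.array([-X[1],X[0]])
for n in("scene","top"):
    c=eyes.capture(n);W=cloud(c);D=W[...,:2]-T;gx,gy=D@X,D@Y;Z=W[...,2]
    b=.0014 if n=="top" else 0
    m=(abs(gx+.012)<.03)&(gy<.0165)&(gy>-.0165)&(Z>.044+b)&(Z<.053+b)
    P=np.stack([gx[m],gy[m],Z[m]],1)*1e3;print(n,len(P),np.mean(P,0).round(1),np.percentile(P,[2,98],0).round(1).tolist())
    m=(abs(gx-.137)<.03)&(abs(gy)<.03)&(Z>.074)&(Z<.086);P=np.stack([gx[m],gy[m],Z[m]],1)*1e3;print(" post",len(P),(np.percentile(P,3,0)/2+np.percentile(P,97,0)/2).round(1))
    if n=="scene":cv2.imwrite("pics/s5.png",cv2.resize(c["pixels"][180:310,220:440],None,fx=3.5,fy=3.5)[...,::-1])
E
```

```text
time_s: 16.7
tcp_pos: [0.5344, -0.0066, 0.0131]
ee_rot: [[-0.987, -0.162, -0.0], [-0.162, 0.987, 0.0], [0.0, 0.0, -1.0]]
wrist_force: [0.0, 0.9, 0.4]
gripper_width: 0.538
gripper_force: 0.0
time_s: 17.3
tcp_pos: [0.5355, -0.0064, 0.1151]
ee_rot: [[-0.987, -0.162, 0.004], [-0.162, 0.987, 0.001], [-0.005, 0.001, -1.0]]
wrist_force: [0.1, 0.3, 0.8]
gripper_width: 0.556
gripper_force: 0.0
time_s: 17.8
tcp_pos: [0.5574, -0.156, 0.1111]
ee_rot: [[-0.987, -0.158, -0.004], [-0.158, 0.987, 0.001], [0.003, 0.001, -1.0]]
wrist_force: [-0.8, 0.5, -0.5]
gripper_width: 0.307
gripper_force: 0.0
scene 166 [-10.9  -0.7  47.8] [[-28.2, -15.7, 44.8], [5.3, 16.1, 51.0]]
 post 64 [139.9  -2.1  79. ]
  return _methods._mean(a, axis=axis, dtype=dtype,
  ret = um.true_divide(
Traceback (most recent call last):
IndexError: index -1 is out of bounds for axis 0 with size 0
```

View pics/s5.png

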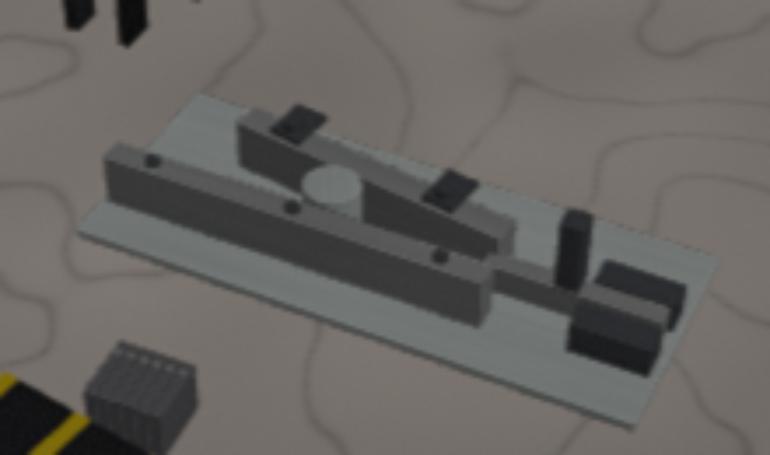

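The spacer stands upright between fence and jaw at about (332,190), and the post is at (574,215). Next I move over the post.

```bash
python3 -m handwheel '[0.3, -0.002, 0.05, 0, 0, 0, 0, 0.3, -0.002, 0.1, 0, 0, 0, 0, 0.3, -0.002, 0.15, 0, 0, 0, 0, 0.3, -0.002, 0.2, 0, 0, 0, 0, 0.3, -0.002, 0.25, 0, 0, 0, 0, 0.3, -0.002, 0.28, 0, 0, 0, 0, 0.3, -0.002, 0.302, 0, 0, 0, 0, 0.3, -0.002, 0.302, 0, 0, 0, 0]'; python3 -m handwheel '[0.3, 0, 0, 0, 0, 0, 0, 0.3, 0, 0, 0, 0, 0, 0, 0.3, 0, 0, 0, 0, 0, 0]'
python3 -c "
from h import *
T=np.array([.534,.0058]);a=np.radians(99.25);X=np.array([np.cos(a),np.sin(a)]);Y=np.array([-X[1],X[0]])
d=sensors.sense()['tcp_pos'][:2]-T;print(d@X,d@Y)"
```

```text
time_s: 18.7
tcp_pos: [0.5108, 0.1471, 0.113]
ee_rot: [[-0.986, -0.168, 0.0], [-0.168, 0.986, 0.0], [-0.0, 0.0, -1.0]]
wrist_force: [0.2, 0.8, -0.2]
gripper_width: 0.303
gripper_force: 0.0
time_s: 19.0
tcp_pos: [0.5118, 0.1426, 0.113]
ee_rot: [[-0.987, -0.16, -0.0], [-0.16, 0.987, -0.0], [0.0, -0.0, -1.0]]
wrist_force: [-0.3, 0.4, 1.2]
gripper_width: 0.3
gripper_force: 0.0
0.13864281127169253 -5.9485605667765206e-05
```

```bash
python3 -m handwheel '[0.3, 0, 0, 0.02, 0, 0, 0, 0.3, 0, 0, 0.035, 0, 0, 0, 0.3, 0, 0, 0.045, 0, 0, 0, 0.3, 0, 0, 0.049, 0, 0, 0, 0.3, 0, 0, 0.049, 0, 0, 0]'; python3 -m handwheel '[0.3, 0, -0.004, 0, 0, 0, 0, 0.3, 0, -0.009, 0, 0, 0, 0, 0.3, 0, -0.017, 0, 0, 0, 0, 0.3, 0, -0.027, 0, 0, 0, 0, 0.3, 0, -0.037, 0, 0, 0, 0, 0.3, 0, -0.047, 0, 0, 0, 0, 0.3, 0, -0.055, 0, 0, 0, 0, 0.3, 0, -0.060, 0, 0, 0, 0]'; python3 -m handwheel '[0.3, 0, -0.003, 0, 0, 0, 0, 0.3, 0, -0.006, 0, 0, 0, 0, 0.3, 0, -0.009, 0, 0, 0, 0, 0.3, 0, -0.012, 0, 0, 0, 0, 0.3, 0, -0.012, 0, 0, 0, 0]'
python3 -c "
from h import *
T=np.array([.534,.0058]);a=np.radians(99.25);X=np.array([np.cos(a),np.sin(a)]);Y=np.array([-X[1],X[0]])
d=sensors.sense()['tcp_pos'][:2]-T;print(d@X,d@Y)"
```

```text
time_s: 19.5
tcp_pos: [0.5119, 0.1429, 0.0637]
ee_rot: [[-0.987, -0.161, -0.001], [-0.161, 0.987, -0.001], [0.001, -0.0, -1.0]]
wrist_force: [0.2, -0.6, -0.3]
gripper_width: 0.305
gripper_force: 0.0
time_s: 20.3
tcp_pos: [0.5218, 0.0832, 0.0641]
ee_rot: [[-0.987, -0.16, 0.0], [-0.16, 0.987, 0.0], [-0.0, 0.0, -1.0]]
wrist_force: [0.6, 1.4, 0.7]
gripper_width: 0.299
gripper_force: 0.8
time_s: 20.8
tcp_pos: [0.5232, 0.0719, 0.0639]
ee_rot: [[-0.987, -0.161, -0.001], [-0.161, 0.987, -0.001], [0.001, -0.0, -1.0]]
wrist_force: [-0.8, 0.3, -0.3]
gripper_width: 0.301
gripper_force: 0.0
0.06696169836577112 6.476094649883602e-05
```

```bash
python3 -m handwheel '[0.3, 0, -0.002, 0, 0, 0, 0, 0.3, 0, -0.004, 0, 0, 0, 0, 0.3, 0, -0.006, 0, 0, 0, 0, 0.3, 0, -0.008, 0, 0, 0, 0, 0.3, 0, -0.009, 0, 0, 0, 0]'|egrep 'tcp|force'; python3 -m handwheel '[0.3, 0, -0.001, 0, 0, 0, 0, 0.3, 0, -0.0015, 0, 0, 0, 0, 0.3, 0, -0.002, 0, 0, 0, 0]'|egrep 'tcp|force';python3 - <<'E'
from h import *
T=np.array([.534,.0058]);a=np.radians(99.25);X=np.array([np.cos(a),np.sin(a)]);Y=np.array([-X[1],X[0]])
c=eyes.capture("scene");W=cloud(c);D=W[...,:2]-T;gx,gy=D@X,D@Y;Z=W[...,2]
m=(abs(gx-.03)<.035)&(abs(gy)<.007)&(Z>.026)&(Z<.036)
print("bar x from",np.percentile(gx[m],[1,3,10])*1e3 if m.any() else 0,m.sum())
cv2.imwrite("pics/s6.png",cv2.resize(c["pixels"][190:290,260:400],None,fx=5,fy=5)[...,::-1])
E
```

```text
tcp_pos: [0.5246, 0.0631, 0.0638]
wrist_force: [-0.4, 1.2, 0.5]
gripper_force: 0.8
tcp_pos: [0.5252, 0.0614, 0.0639]
wrist_force: [-1.2, 1.6, -0.7]
gripper_force: 0.8
bar x from [2.54543582 3.59448024 6.04768607] 83
```

View pics/s6.png

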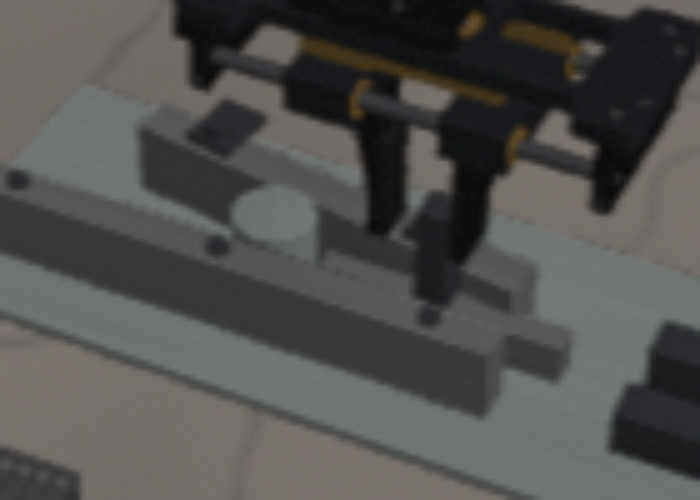

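The stop bar, with its post at (435,240), is now just short of the spacer at (275,215). I'll creep the rest.

```bash
python3 -m handwheel '[0.3, 0, -0.0005, 0, 0, 0, 0, 0.3, 0, -0.001, 0, 0, 0, 0]'|egrep 'tcp|force'; python3 -m handwheel '[0.3, 0, -0.0005, 0, 0, 0, 0, 0.3, 0, -0.001, 0, 0, 0, 0]'|egrep 'tcp|force'
```

```text
tcp_pos: [0.5255, 0.0605, 0.064]
wrist_force: [-1.2, 1.9, -0.1]
gripper_force: 0.8
tcp_pos: [0.5256, 0.0595, 0.064]
wrist_force: [-0.6, 0.8, -1.4]
gripper_force: 0.8
```

```bash
python3 -m handwheel '[0.3, 0, -0.0004, 0, 0, 0, 0, 0.3, 0, -0.0008, 0, 0, 0, 0]'|egrep 'tcp|force'
```

```text
tcp_pos: [0.5258, 0.0587, 0.064]
wrist_force: [0.1, 1.5, -0.6]
gripper_force: 0.8
```

```bash
python3 -m handwheel '[0.3, 0, -0.0004, 0, 0, 0, 0, 0.3, 0, -0.0008, 0, 0, 0, 0]'|egrep 'tcp|force'; python3 -m handwheel '[0.3, 0, -0.0004, 0, 0, 0, 0, 0.3, 0, -0.0008, 0, 0, 0, 0]'|egrep 'tcp|force'
```

```text
tcp_pos: [0.5259, 0.0579, 0.0641]
wrist_force: [-0.6, 1.6, -0.2]
gripper_force: 0.8
tcp_pos: [0.5261, 0.0571, 0.0641]
wrist_force: [-1.2, 1.7, -0.7]
gripper_force: 1.2
```

```bash
python3 -m handwheel '[0.3, 0, -0.0003, 0, 0, 0, 0, 0.3, 0, -0.0003, 0, 0, 0, 0]'|egrep 'tcp|force'
```

```text
tcp_pos: [0.5261, 0.0571, 0.0641]
wrist_force: [-2.4, 3.3, -0.5]
gripper_force: 1.6
```

Contact: the force has doubled and the finger has stopped advancing. I'll back off, centre and lift clear.

```bash
python3 -m handwheel '[0.3, 0, 0.001, 0, 0, 0, 0, 0.3, 0, 0.003, 0, 0, 0, 0, 0.3, 0, 0.005, 0, 0, 0, 0, 0.3, 0, 0.005, 0, 0, 0, 0, 0.3, 0, 0.005, 0, 0, 0, 0]'; python3 -m handwheel '[0.3, 0, 0, -0.01, 0, 0, 0, 0.3, 0, 0, -0.03, 0, 0, 0, 0.3, 0, 0, -0.06, 0, 0, 0, 0.3, 0, 0, -0.09, 0, 0, 0, 0.3, 0, 0, -0.1, 0, 0, 0, 0.3, 0, 0, -0.1, 0, 0, 0]';python3 -m handwheel '[0.3, 0, -0.05, 0, 0, 0, 0, 0.3, 0, -0.1, 0, 0, 0, 0, 0.3, 0, -0.15, 0, 0, 0, 0, 0.3, 0, -0.2, 0, 0, 0, 0, 0.3, 0, -0.23, 0, 0, 0, 0, 0.3, 0, -0.23, 0, 0, 0, 0, 0.3, 0, -0.23, 0, 0, 0, 0]'
python3 - <<'E'
from h import *
T=np.array([.534,.0058]);a=np.radians(99.25);X=np.array([np.cos(a),np.sin(a)]);Y=np.array([-X[1],X[0]])
c=eyes.capture("scene");W=cloud(c);D=W[...,:2]-T;gx,gy=D@X,D@Y;Z=W[...,2]
m=(abs(gx+.012)<.03)&(abs(gy)<.0165)&(Z>.044)&(Z<.053)
P=np.stack([gx[m],gy[m],Z[m]],1)*1e3;print("spacer",len(P),np.mean(P,0).round(1),np.percentile(P,[2,98],0).round(1).tolist())
m=(abs(gx-.06)<.03)&(abs(gy)<.03)&(Z>.074)&(Z<.086);P=np.stack([gx[m],gy[m],Z[m]],1)*1e3;print("post",(np.percentile(P,3,0)/2+np.percentile(P,97,0)/2).round(1))
cv2.imwrite("pics/s7.png",cv2.resize(c["pixels"][190:290,260:400],None,fx=5,fy=5)[...,::-1])
E
```

```text
time_s: 23.35
tcp_pos: [0.5253, 0.0618, 0.0641]
ee_rot: [[-0.987, -0.161, 0.0], [-0.161, 0.987, -0.0], [-0.0, -0.0, -1.0]]
wrist_force: [0.3, 0.1, -1.2]
gripper_width: 0.3
gripper_force: 0.0
time_s: 23.95
tcp_pos: [0.5262, 0.0621, 0.1661]
ee_rot: [[-0.987, -0.161, 0.004], [-0.161, 0.987, 0.002], [-0.004, 0.001, -1.0]]
wrist_force: [0.9, 0.4, -0.5]
gripper_width: 0.302
gripper_force: 0.0
time_s: 24.65
tcp_pos: [0.5613, -0.1656, 0.1622]
ee_rot: [[-0.987, -0.159, -0.003], [-0.159, 0.987, 0.001], [0.003, 0.001, -1.0]]
wrist_force: [0.6, 0.4, 0.4]
gripper_width: 0.303
gripper_force: 0.0
spacer 157 [-11.1  -1.3  47.5] [[-27.5, -15.2, 44.2], [5.0, 15.6, 50.6]]
post [57.9 -0.8 78.7]
```

View pics/s7.png

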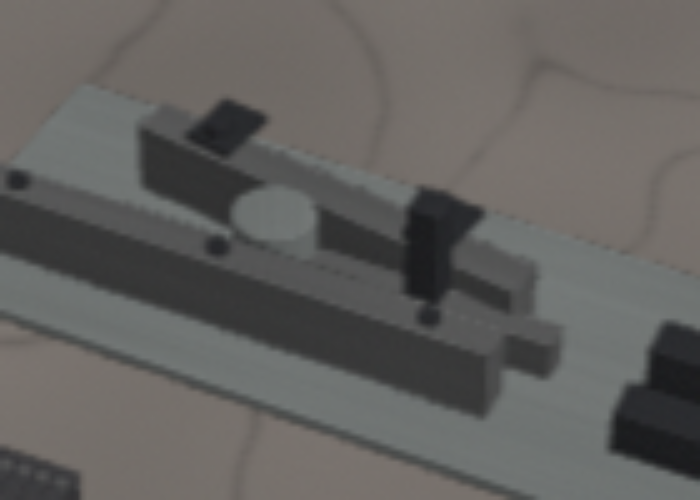

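The spacer at (275,215) has not moved and is still upright. The stop, with its post at (428,245), is up against it.

```bash
python3 -c "
from station import workorder
print(workorder.finish_job())"
```

```text
the job is handed in; nothing more can be done
None
```

The job is handed in at about 25 s with no verdict shown: the 40 mm spacer is upright and wedged in the slot (final push about 18 N, slightly over the suggested 10–15 N), the stop rests against it and the robot is clear; the spacer tilted in the grip on the first lowering (about 12 N on the floor while righting it), so I set it down upright on the gauge's floor and slid it in from there.

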